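# Clamp the cedar blank and index the drill guide

## Task

A cedar blank lies in the nest of the drilling jig: press the raised clamp leaf down over it until it snaps shut under its spring ball, then take the drill guide by its black knob and slide it along the rail until its ball drops into the notch of the index stop. Finish while still holding the knob with the guide seated in that notch, ready for the drill. Do not disturb the blank, mallet, gouge or jar.

Things in the scene. Friction and masses are not known exactly. Their poses are not given: they have to be found in the camera images.
- jig: Drilling jig bolted to the bench: plywood base 230 x 340 x 18 mm, at own x -125 to 105, y +-170 mm. Origin on the bench top. x points from the rail side (near the robot) to the hinge side, y along the 20 mm square rail (at x = -70, top z = 38 mm). Nest for the blank: x -34 to 51, y +-62 mm. Steel post 18 x 18 mm, top z = 62 mm, at x = 22, y = 90 mm, holds the leaf's spring ball
- leaf (a joint): Clamp leaf's angle, rad: 0 is shut, larger is more open (starts 0.8 to 1.25). Its free edge swings up and away from the robot as it opens. Stiff hinge (0.2 N m): it stays where left. Going down, a lug on its side meets the post's spring ball at about 0.19; about 9 N near the free edge (most at first) pushes it past, and below about 0.08 it snaps to its stop at 0 and is kept there
- leaf_edge (a point): Middle of the leaf's free edge, on its outer (when shut: upper) face. The leaf is a flat aluminium plate 150 mm along y, 8 mm thick; its free edge is 76 mm from the hinge line. When shut, this point is at jig x = 12, y = 0, z = 50 mm and the outer face is level
- leaf_hinge (a point): Middle of the leaf's hinge line, which is parallel to the jig's y, at jig x = 88, y = 0, z = 46 mm, midway in the plate's thickness
- guide: Drill guide: grey block 60 x 50 x 18 mm that runs only along the rail (235 mm, 1.5 N friction), top z = 58 mm, with a tongue holding a steel bush over the blank. Origin on the axis of its downward spring ball (radius 6 mm, on the side near the robot), z = 34, jig x = -94 mm; axes as the jig's. Starts 60 to 165 mm short of the index stop's notch, on its -y side
- guide_knob (a point): Centre of the top of the guide's upright black knob: round, 28 mm diameter, 34 mm high, top z = 98 mm, its underside 6 mm clear above the block. It stands 24 mm in jig x from the guide's origin, same y. To be gripped from above
- index_stop: Steel block 24 x 54 x 16 mm fixed beside the rail, elsewhere each time. Origin under the middle of its notch, z = 18 mm; axes as the jig's. Across its top (z = 34 mm): a notch 10 mm wide in y, a 6 mm flat and a 16 mm gentle ramp to each side. The guide's ball climbs the ramp (2 N more) and drops in; seated, guide and stop origins have equal jig y. 8 to 11 N pull it out; the guide can run on past
- blank: Cedar blank 80 x 120 x 22 mm lying loose in the nest. Origin at the centre of its underside
- mallet: Carver's mallet standing on its head: head 74 mm diameter, 215 mm tall in all. Origin at the centre of its underside
- gouge: Gouge lying on the bench, 255 mm long, 28 mm thick. Origin near its middle, on the bench; its x runs along it to the blade
- dowel_jar: Jar with a lid, 72 mm diameter, 85 mm tall. Origin at the centre of its underside

How it is judged:
By the outcome, as a careful person would: the job done as asked, in the order asked, and still so for the second after the job is handed in, while the arm keeps its last pose, push and grip.
It also fails if it takes over 56 s, if anything falls off the work surface, if the arm or the gripper's body presses on something with over 40 N, if the wrist force passes 120 N, or if a joint passes its speed limit or range.

## Robot

A 6-joint arm with a two-finger parallel gripper is mounted at the origin on the work surface. World frame = base frame: x ahead of the robot, y to its left, z up, the work surface at z = 0. Lengths are in m, angles in rad, forces in N, time in s.
With the tool pointing down it reaches from about 0.275 to 0.825 m from the base axis. Payload 4.9 kg.
Tool frame: the origin (TCP) lies midway between the tips of the shut fingers; the grasp point (between the pads) lies 19 mm behind it (grip_point_offset is the distance from the TCP to the grasp point, in m); z points along the fingers, y is the line along which they close (so a half turn about z gives the same grasp; the last joint's range is limited). The gripper opens to 85 mm and grips with 20 to 120 N. Pads are 22 mm wide; open, the fingers measure 114 mm over their backs; the gripper's body (76 mm by 85 mm) begins 54 mm behind the grasp point. The pads swing forward as they close: fully open they stand 13 mm farther back than shut.
Start: joints at [1.203, 0.326, -0.193, 1.052, 0, 1.437], TCP at [0.127, 0.535, 0.231] pointing down, gripper open.
Joint ranges: [-2.65, 2.65], [-0.97, 1.79], [-1.3, 1.35], [-1.93, 2.1], [-1.47, 1.37], [-3.14, 3.14]. Speed limits (rad/s): [2.57, 2.57, 3.14, 3.14, 3.14, 3.14].

## Interface

Orientations are given as a rotation vector (axis times angle).
In Python, from cell import * gives the robot as it stands. Calls block until the motion is done:
- movep(position, orientation): joint-space move of the TCP to a pose.
- move_l(position, velocity=0.15, rot=None, until_force=None): straight line of the TCP; rot=None keeps the orientation; velocity is the mean speed in m/s. With until_force (N) it stops when the force on the tool has changed by that much, and returns True; else False.
- set_joints(angles): joint-space move.
- let_go() and grab(newtons=None): open the fingers fully, or close them until they stop; newtons is the grip in N (None keeps the last).
- sleep(seconds).
- ik(position, orientation): joint angles nearest the present ones, or None.
- get_state(): the state.
- grab_frame(name): name is "scene" or "top"; returns a dict with "img" (400x640x3 uint8, red, green, blue), "fx", "fy", "cx", "cy" (pixels), "cam_to_world" (4x4, takes a point from camera to world coordinates). Camera axes: x right, y down, z forward; pixel columns grow to the right and rows downward; lengths in m; the calibration is good to about 2 mm. A picture is of the moment at which its call begins. There is no depth.
A pose or a line that the arm cannot do raises MotionError and nothing moves.
- sign_off(): hands the job in; it is judged then, once.
Trained networks look in the newest picture that a camera, given by its name, has taken for a name from the list of things; names that differ only in an ending like _2 or _b are one class to them, and where a whole thing is asked for, a point or a joint stands for the part that bears it (a point fixed in the world has none). Each returns a list of dicts, best first, with "score" (0 to 1); they miss things now and then, are a little off and sometimes report something else, mostly with a low value. They report only what shows in the picture. A call takes as long as a camera call.
- spot_in(camera, name): "centre" ([column, row] in pixels, amid what is visible of it).
- silhouettes(camera, name): "mask" (400x640 bool, what is visible of it) and "centre" ([column, row] in pixels, amid what is visible of it).
- tip_of(camera, name): "centre" ([column, row] in pixels: a listed point, or the origin of a listed thing).
The state is a dict: "clock": time; "q": joint angles; "joint_velocities": joint speeds; "tau": joint torques, N m; "position": TCP position; "eef_rot": TCP orientation; "contact_force": force on the tool from outside, world axes, zero at the start; "wrist_torque": the same for the moment, N m; "finger_gap": opening from 0.0 (shut) to 1.0 (fully open); "grasp_force": force on a finger pad.
Only numpy, scipy, OpenCV 4.12 (cv2) and the standard library are available. Lean on these libraries where they do the work, as an engineer would, in place of code of your own. Each camera call takes 0.05 s, during which the arm holds its last target. There are 200 camera calls.

## Working session

There is one attempt and no reset: what is moved stays moved. The work goes in short steps, each a Python script; the robot and the scene stay as the last script left them, time stands still between calls to the robot, and variables do not carry over. Pictures are saved under pics/ and viewed, at most 10 in all, crops included, and the job is handed in when it is done.

```bash
mkdir -p pics; ls; python3 - <<'E'
from cell import *
import cv2,numpy as np
for c in("scene","top"):
    f=grab_frame(c);cv2.imwrite(f"pics/{c}0.png",f["img"][:,:,::-1])
    print(c,f["fx"],f["fy"],f["cx"],f["cy"],np.round(f["cam_to_world"],4).tolist())
    for n in["jig","leaf_edge","leaf_hinge","guide","guide_knob","index_stop","blank","mallet","gouge","dowel_jar"]:
        print(n,[(np.round(d["centre"]).tolist(),round(d["score"],2)) for d in tip_of(c,n)[:2]])
print(get_state())
E
```

```text
pics
scene 453.87929981379807 453.87929981379807 315.4079644907387 201.05344206325526 [[-0.5413, 0.5014, -0.675, 1.3542], [0.8407, 0.3086, -0.445, 0.4999], [-0.0148, -0.8083, -0.5886, 0.782], [0.0, 0.0, 0.0, 1.0]]
jig [([336.0, 233.0], 0.67)]
leaf_edge [([321.0, 206.0], 0.64)]
leaf_hinge [([321.0, 239.0], 0.88), ([357.0, 212.0], 0.31)]
guide [([329.0, 195.0], 0.91)]
guide_knob [([323.0, 181.0], 0.57)]
index_stop [([358.0, 211.0], 0.5)]
blank [([456.0, 254.0], 0.4)]
mallet [([457.0, 250.0], 0.74)]
gouge [([228.0, 167.0], 0.58)]
dowel_jar [([424.0, 306.0], 0.98)]
top 379.71193656034114 379.71193656034114 314.01035014346365 194.41940067468934 [[0.007, -0.9857, 0.1683, 0.412], [-1.0, -0.0063, 0.0049, -0.0372], [-0.0038, -0.1684, -0.9857, 1.0323], [0.0, 0.0, 0.0, 1.0]]
jig [([321.0, 239.0], 0.74), ([291.0, 206.0], 0.56)]
leaf_edge [([287.0, 177.0], 0.78), ([292.0, 211.0], 0.25)]
leaf_hinge []
guide [([322.0, 242.0], 0.75), ([285.0, 238.0], 0.58)]
guide_knob [([318.0, 231.0], 0.89)]
index_stop [([287.0, 241.0], 0.72)]
blank [([292.0, 206.0], 0.79)]
mallet [([176.0, 239.0], 0.74)]
gouge [([463.0, 245.0], 0.57)]
dowel_jar [([191.0, 168.0], 0.87)]
{'clock': 1.1, 'q': array([ 1.20279476e+00,  3.26182834e-01, -1.92581947e-01,  1.05204719e+00,
        2.89090029e-06,  1.43659235e+00]), 'joint_velocities': array([-2.93622412e-04, -8.44744775e-04, -7.09678365e-04, -1.27605282e-04,
       -1.78649669e-04, -2.17223057e-05]), 'tau': array([-1.37760276e-04, -4.43339896e+01,  2.62760460e+01,  1.14983275e-03,
       -2.08852962e-04,  2.56967077e-06]), 'position': array([0.12741361, 0.53504682, 0.23129706]), 'eef_rot': array([-3.66411760e-01, -3.12014500e+00,  2.26788892e-05]), 'contact_force': array([0.79961361, 0.00248952, 0.31357713]), 'wrist_torque': array([-0.01965297,  0.04208251, -0.00133074]), 'grasp_force': 0.0, 'finger_gap': 1.0029943807896438}
```

View pics/scene0.png

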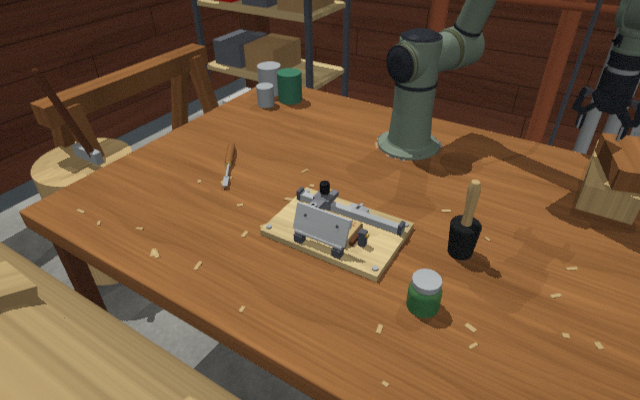

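View pics/top0.png

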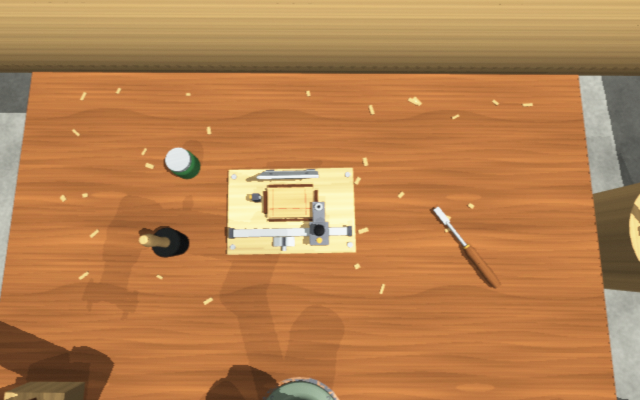

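Scene: jig with the leaf raised (leaf at 322,225; knob at 324,186). Top: board corners about (228,169), (354,168), (356,253), (229,254), knob (318,231), index stop (285,241), post (256,197). The mallet and jar are to the left, the gouge to the right.

```bash
cat > h.py <<'E'
from cell import *
import cv2,numpy as np
from scipy.optimize import least_squares
def ray(f,px,z):
    M=f["cam_to_world"];d=M[:3,:3]@np.array([(px[0]-f["cx"])/f["fx"],(px[1]-f["cy"])/f["fy"],1])
    o=M[:3,3];return o+d*(z-o[2])/d[2]
def proj(f,p):
    c=np.linalg.inv(f["cam_to_world"])@np.append(p,1)
    return np.array([f["fx"]*c[0]/c[2]+f["cx"],f["fy"]*c[1]/c[2]+f["cy"]])
def w(J,p):
    c,s=np.cos(J[2]),np.sin(J[2]);return np.array([J[0]+c*p[0]-s*p[1],J[1]+s*p[0]+c*p[1],p[2]])
def jg(J,p):
    c,s=np.cos(J[2]),np.sin(J[2]);d=np.array(p)[:2]-J[:2];return np.array([c*d[0]+s*d[1],-s*d[0]+c*d[1]])
def edge(th,r=.076,o=.004,y=0):
    return np.array([.088-r*np.cos(th)+o*np.sin(th),y,.046+r*np.sin(th)+o*np.cos(th)])
E
python3 - <<'E'
from h import *
F={};J=None
for c in("top","scene"):
    f=F[c]=grab_frame(c);b=silhouettes(c,"jig")
    for d in b[:1]:
        m=d["mask"];print(c,d["score"],m.sum())
        ys,xs=np.nonzero(m)
        P=np.array([ray(f,(x,y),.018)[:2] for x,y in zip(xs,ys)],np.float32)
        r=cv2.minAreaRect(P);print(r)
        im=f["img"].copy()
        cs,_=cv2.findContours(m.astype(np.uint8),0,2);cv2.drawContours(im,cs,-1,(255,0,255),1)
        y0,x0=(150,210) if c=="top" else (160,240)
        cv2.imwrite(f"pics/{c}1.png",cv2.resize(im[y0:y0+130,x0:x0+190],None,fx=4,fy=4,interpolation=cv2.INTER_CUBIC)[:,:,::-1])
f=F["top"]
for n,z in(("guide_knob",.098),("index_stop",.018),("blank",.018)):
    for c in F:
        print(n,c,[(d["centre"],round(d["score"],2),ray(F[c],d["centre"],z)[:2]) for d in tip_of(c,n)[:1]])
E
```

```text
top 0.6 9104
((0.5423324704170227, 0.027597978711128235), (0.2300732284784317, 0.342339426279068), 1.4587388038635254)
scene 0.67 8168
((0.5222564339637756, 0.029987826943397522), (0.31130507588386536, 0.36266404390335083), 1.146950125694275)
guide_knob top [([316.8, 229.2], 0.8, array([ 0.48491298, -0.0400006 ]))]
guide_knob scene [([320.9, 184.0], 0.56, array([ 0.49633327, -0.04691204]))]
index_stop top [([283.7, 242.1], 0.74, array([0.45637003, 0.04739862]))]
index_stop scene [([356.0, 206.7], 0.65, array([0.44101117, 0.0338912 ]))]
blank top [([291.1, 203.9], 0.96, array([0.55889704, 0.02951376]))]
blank scene []
```

View pics/top1.png

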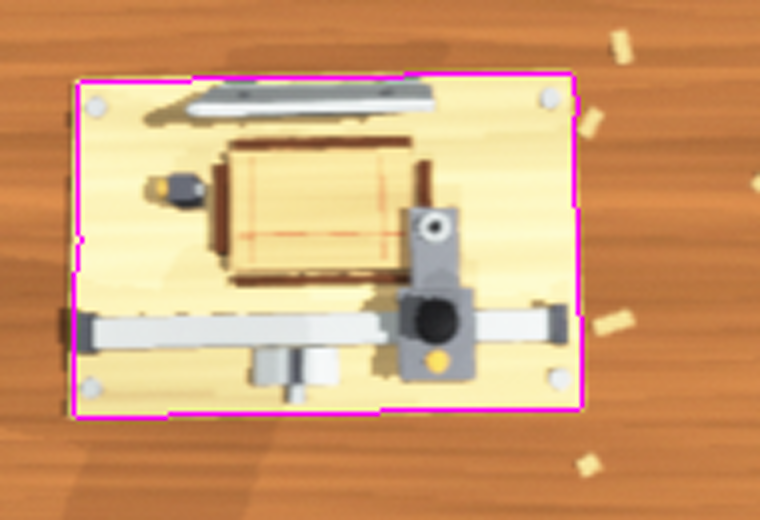

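View pics/scene1.png

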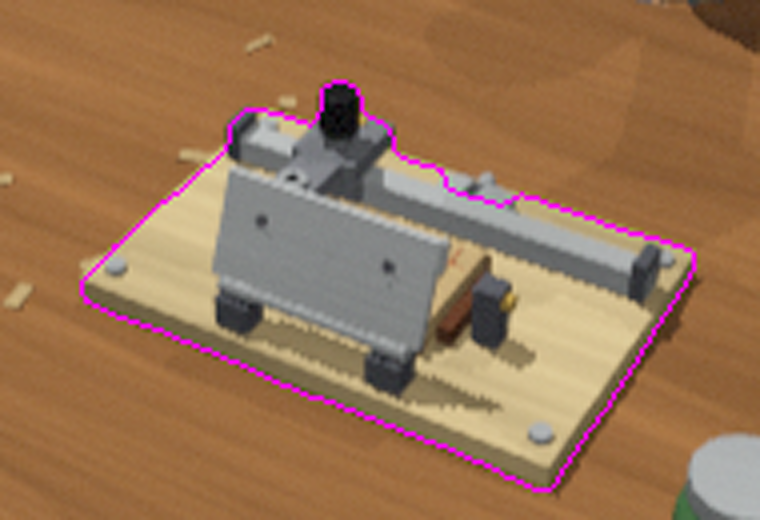

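Board fit is clean (230 x 342 mm). I'll compute the leaf angle and go to a pre-push pose behind the leaf, passing high over the mallet.

```bash
cat >> h.py <<'E'
from scipy.spatial.transform import Rotation as Ro
J=np.array([.5523,.0279,.0255])
c,s=np.cos(J[2]),np.sin(J[2])
ROT=Ro.from_matrix(np.array([[-c,-s,0],[-s,c,0],[0,0,-1]]).T.T).as_matrix()
ROT=Ro.from_matrix(np.column_stack([[-c,-s,0],[-s,c,0],[0,0,-1]])).as_rotvec()
E
python3 - <<'E'
from h import *
F={c:grab_frame(c) for c in("top","scene")}
obs={c:np.array(tip_of(c,"leaf_edge")[0]["centre"]) for c in F}
print(obs)
for c in F:
    print(c,least_squares(lambda t:proj(F[c],w(J,edge(t[0])))-obs[c],[1.]).x, )
r=least_squares(lambda t:np.concatenate([proj(F[c],w(J,edge(t[0])))-obs[c] for c in F]),[1.]);th=r.x[0];print(th,r.fun)
# check leaf-corner overlay
for c in F:
    im=F[c]["img"].copy()
    pts=[edge(th,.076,.004,-.075),edge(th,.076,.004,.075),edge(th,.0,.004,.075),edge(th,.0,.004,-.075)]
    cv2.polylines(im,[np.array([proj(F[c],w(J,p)) for p in pts]).round().astype(int)],True,(255,0,0),1)
    y0,x0=(150,210) if c=="top" else (160,240)
    cv2.imwrite(f"pics/{c}2.png",im[y0:y0+130,x0:x0+190][:,:,::-1])
cv2.imwrite("pics/both2.png",cv2.resize(np.hstack([cv2.imread("pics/top2.png"),cv2.imread("pics/scene2.png")]),None,fx=2.1,fy=2.1))
print(ROT,get_state()["eef_rot"])
move_l([.127,.535,.40],.3)
p=edge(th,.068); p[0]+=.011+.03; p[1]=.01
movep(w(J,[p[0],p[1],.36]),ROT)
grab(20)
print(get_state()["position"],get_state()["q"],get_state()["clock"],w(J,p))
E
```

```text
{'top': array([287., 177.]), 'scene': array([323.2, 211.6])}
top [1.13430501]
scene [1.11273875]
1.1306662478164589 [ 1.98415916  0.04529944 -1.0563968  -2.16087792]
[ 0.04005422 -3.1413373  -0.        ] [-3.66453684e-01 -3.12013781e+00 -5.34472310e-05]
[0.65566528 0.04048326 0.3599673 ] [-5.06110392e-02  5.07077365e-01  4.06449991e-01  1.47021826e+00
  3.80815698e-06 -7.59959564e-02] 5.8417 [0.65565823 0.04053946 0.10922357]
```

View pics/both2.png

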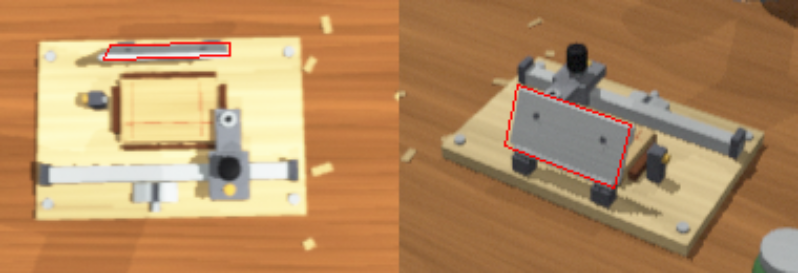

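The overlay matches the leaf in both views (top about 167,50; scene about 568,135 in the composite), so angle ≈ 1.13 rad. Next is the push.

```bash
python3 - <<'E'
from h import *
R=.068;th=1.13;Y=.01
p=edge(th,R); p[1]=Y
move_l(w(J,[p[0]+.041,Y,p[2]]),.2)
hit=move_l(w(J,[p[0]-.01,Y,p[2]]),.03,until_force=1.5)
s=get_state();x=jg(J,s["position"])[0];h=x-p[0];print(hit,"half",h,s["contact_force"],s["clock"])
if hit and -.002<h<.03:
    for t in np.linspace(th-.1,.25,9):
        q=edge(t,R);move_l(w(J,[q[0]+h,Y,q[2]]),.06)
        print(round(t,2),get_state()["contact_force"].round(1))
print(get_state()["clock"])
f=grab_frame("scene");cv2.imwrite("pics/s3.png",cv2.resize(f["img"][110:290,200:470],None,fx=2.5,fy=2.5)[:,:,::-1])
E
```

```text
True half 0.012877995073977813 [0.42858009 0.82079232 0.4857599 ] 8.225
1.03 [0.5 1.2 0.8]
0.93 [-0.2 -0.6 -0.1]
0.83 [-0.5  0.1  0.9]
0.74 [ 0.4  0.6 -0.7]
0.64 [-0.3  0.2 -0.6]
0.54 [-1.1 -0.  -1. ]
0.44 [ 0.6 -0.1  0.6]
0.35 [ 0.2 -0.1  0.7]
0.25 [-0.2  0.3 -0.3]
10.55
```

View pics/s3.png

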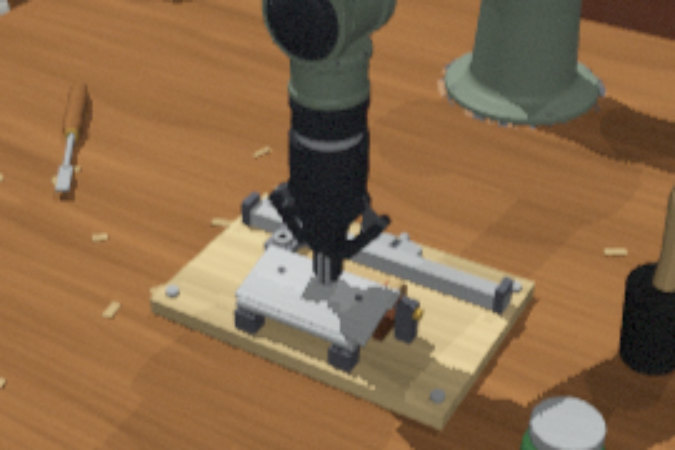

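The picture shows the leaf nearly down, with the fingertips on its edge at about (325,275). Forces are low, as expected. Next I push it through the ball.

```bash
python3 - <<'E'
from h import *
R=.068;Y=.01;h=.0115
for t in (.19,.14,.09,.04,0,-.03):
    q=edge(t,R);b=move_l(w(J,[q[0]+h,Y,q[2]]),.03,until_force=28)
    s=get_state();print(t,b,s["contact_force"].round(1),s["position"].round(4))
    if b: break
sleep(.2);s=get_state();print(s["contact_force"].round(1))
p=s["position"];move_l([p[0],p[1],.20],.2)
# to above the knob
movep(w(J,[-.070,-.066,.20]),ROT);let_go()
sleep(.2)
for c in("top","scene"):
    f=grab_frame(c);cv2.imwrite(f"pics/{c}4.png",f["img"][150:280,210:400][:,:,::-1] if c=="top" else f["img"][140:270,240:430][:,:,::-1])
    for n in("leaf_edge","guide_knob"):
        d=tip_of(c,n)[:1]
        if d: print(c,n,d[0]["centre"],d[0]["score"],jg(J,ray(f,d[0]["centre"],.05 if n[0]=="l" else .098)))
cv2.imwrite("pics/both4.png",cv2.resize(np.hstack([cv2.imread("pics/top4.png"),cv2.imread("pics/scene4.png")]),None,fx=2.1,fy=2.1))
print(get_state()["clock"])
E
```

```text
0.19 False [0.4 0.5 0.8] [0.5851 0.0388 0.0626]
0.14 False [-0.3 -0.7  2.3] [0.5847 0.0387 0.0596]
0.09 False [-0.3  0.7 -0.5] [0.5839 0.0387 0.0557]
0.04 False [ 0.4 -0.1  0.2] [0.5834 0.0387 0.0522]
0 False [-0.1 -0.3  1.7] [0.5839 0.0387 0.0501]
-0.03 False [-5.   0.7 16.8] [0.5839 0.0387 0.05  ]
[-5.2  0.8 17.1]
15.175
```

View pics/both4.png

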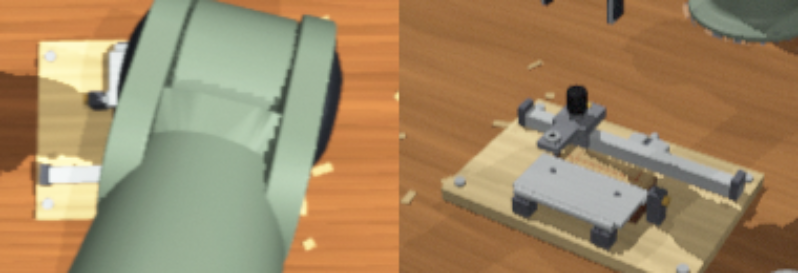

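The leaf is shut: 17 N at z = 0.050, and it lies flat in the scene view. The knob, at about (577,98) in the composite, is free. Next: grasp the knob.

```bash
python3 - <<'E'
from h import *
b=move_l(w(J,[-.070,-.068,.069]),.12,until_force=12);print(b)
s=get_state();print(s["position"],s["contact_force"].round(1))
grab(40);sleep(.2);s=get_state();print(jg(J,s["position"]),s["contact_force"].round(1),s["finger_gap"],s["grasp_force"],s["clock"])
E
```

```text
False
[ 0.48465319 -0.04199287  0.06959226] [-0.4  0.1 -0.8]
[-0.06975336 -0.06831363] [-1.5 -0.9  6.1] 0.3160937977205357 39.1594272851944 17.1833
```

```bash
python3 - <<'E'
from h import *
z=get_state()["position"][2]
move_l(w(J,[-.070,-.014,z]),.06)
for y in np.arange(-.011,.019,.002):
    move_l(w(J,[-.070,y,z]),.03);s=get_state()
    print(round(y,4),jg(J,s["position"])[1].round(4),s["contact_force"].round(1),s["clock"])
E
```

```text
-0.011 -0.011 [1.5 0.3 2.2] 18.4833
-0.009 -0.0091 [ 2.3 -0.4  2.9] 18.7333
-0.007 -0.0069 [2.  0.7 2.2] 18.9833
-0.005 -0.0049 [ 2.3 -2.   2. ] 19.2333
-0.003 -0.0032 [ 2.3 -2.5  1.7] 19.4833
-0.001 -0.0011 [ 2.5 -2.6  0.7] 19.7333
0.001 0.0011 [ 3.6 -1.9  1.2] 19.9833
0.003 0.003 [ 3.9 -3.3  1.7] 20.2333
0.005 0.005 [ 2.4 -3.3  0.4] 20.4833
0.007 0.007 [ 2.2 -1.9  1.2] 20.7333
0.009 0.0093 [ 3.5 -1.   1. ] 20.9833
0.011 0.0116 [3.4 0.1 0.7] 21.2333
0.013 0.0133 [ 4.5 -1.3  2. ] 21.4833
0.015 0.0152 [ 3.6 -0.5  0.7] 21.7333
0.017 0.0193 [4.8 6.3 2.1] 21.9833
```

The ball is dropping into the notch: the guide is pulled ahead with +6 N. I'll move on until the force balances.

```bash
python3 - <<'E'
from h import *
z=get_state()["position"][2]
def fy():
    a=[]
    for _ in range(8): a.append(get_state()["contact_force"][1]);sleep(.02)
    return np.mean(a)
for y in np.arange(.018,.0256,.001):
    move_l(w(J,[-.070,y,z]),.02);F=fy()
    print(round(y,4),jg(J,get_state()["position"])[1].round(4),F.round(2))
    if F<-3: break
f=grab_frame("scene");cv2.imwrite("pics/s5.png",cv2.resize(f["img"][140:270,240:430],None,fx=4,fy=4,interpolation=cv2.INTER_CUBIC)[:,:,::-1])
print(get_state()["clock"],get_state()["grasp_force"])
E
```

```text
0.018 0.0197 4.35
0.019 0.0203 4.05
0.02 0.0212 4.09
0.021 0.0215 2.43
0.022 0.0216 -1.24
0.023 0.0219 -3.7
24.3333 39.71417427062988
```

View pics/s5.png

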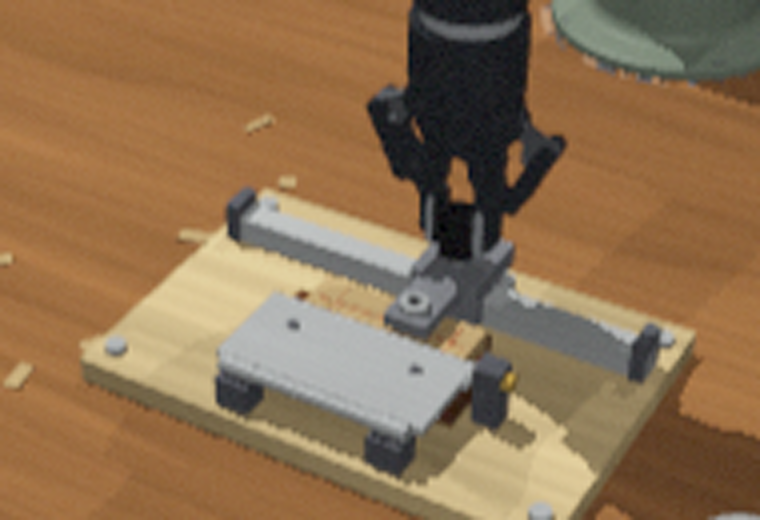

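The picture shows the leaf flat under the post's ball (about 490,380), the knob held (about 460,225) and the guide beside the stop. The force balances at y ≈ 0.0217, so I settle there and hand in.

```bash
python3 - <<'E'
from h import *
z=get_state()["position"][2]
move_l(w(J,[-.070,.0217,z]),.02);sleep(.3)
s=get_state();print(jg(J,s["position"]),s["contact_force"].round(1),s["grasp_force"],s["clock"])
if abs(s["contact_force"][1])<4: print(sign_off())
E
```

```text
[-0.06989057  0.02163877] [ 5.5 -1.1  0.1] 39.73077714443207 24.8833
the job is handed in; nothing more can be done
None
```

The job is handed in: the clamp leaf is pressed shut, and the guide is in the index stop's notch with the gripper still holding its knob, at 24.9 s on the robot's clock.

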